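# Stow the bench scraper in the carry caddy and pick the caddy up level

## Robot

A 6-joint arm with a two-finger parallel gripper is mounted at the origin on a cart in front of the work surface, level with it; the furniture and walls round the work are solid. World frame = base frame: x ahead of the robot, y to its left, z up, the work surface at z = 0. Lengths are in m, angles in rad, forces in N, time in s.
With the tool pointing down it reaches from about 0.35 to 0.975 m from the base axis. Payload 7.1 kg.
Tool frame: the origin (TCP) lies on the mounting face of the last link; the fingertips stand 182 mm ahead of it and the grasp point (between the pads) lies 163 mm ahead of it; z points along the fingers, x is the direction in which the jaws open and shut, and the axes are right-handed (so a half turn about z gives the same grasp; the last joint's range is limited). The gripper opens to 88 mm and grips with 3 to 60 N. Pads are 20 mm wide; open, the fingers measure 115 mm over their backs; the gripper's body (75 mm by 178 mm) begins 61 mm behind the grasp point.
Start: joints at [-1.271, 0.423, 1.63, -0, 1.089, -0.019], TCP at [0.196, -0.593, 0.405] pointing down, gripper open.
Joint ranges: [-3, 3], [-0.9, 2.11], [0.09, 2.58], [-1.31, 4.45], [0.11, 2.69], [-2.54, 2.54]. Speed limits (rad/s): [2.39, 2.39, 3.01, 3.14, 3.14, 3.14].

## Interface

Orientations are given as a unit quaternion [x, y, z, w].
In Python, from bench import * gives the robot as it stands.
- The arm moves only by the shell command python3 -m inch 'ROWS'. ROWS is a JSON object of lists of equal length, an entry for each row: "linear": the shift along the tool's x, y, z in m, a list of three; "delta_rot": the turn, a rotation vector about the tool's x, y, z in degrees, a list of three; "fingers": the opening, from 0 (shut) to 1 (fully open). A call has 1 to 20 rows; each row is the pose to reach, as a shift and turn from the pose commanded when the call began, along the tool's axes at that moment; what a row does not reach only later rows make up. A row lasts 1/10 s, in which the tool goes at most 50 mm and 8.59 degrees, less where a joint would pass 70% of its speed; a pose out of reach is approached as far as the arm can. A call with a gripper value outside its range is refused whole. The fingers move at their own pace and stop on an object; the grip force is fixed at half the most. Time passes only in rows, so rows that repeat a pose let the fingers close. It gives the time, the measured TCP pose, the force and the opening at its end, in the units of the state.
- state(): the state, without advancing time (a new reading comes with each control period).
- grab_frame(name): name is "scene" or "side" or "wrist"; returns the picture (480x640x3 uint8, red, green, blue); there is no depth.
- calibration(name): a dict with "intrinsics" (3x3 intrinsics, pixels), "position" and "rotation" of the camera in the world. Camera axes: x right, y down, z forward; pixel columns grow to the right and rows downward; lengths in m; the calibration is good to about 2 mm. A picture is of the moment at which its call begins: read the wrist's pose just before it. calibration takes no time and is no camera call; for the wrist camera it gives the pose at the moment of the call.
- hand_in(): hands the job in, once; it reports no verdict.
The state is a dict: "time": time; "joint_positions": joint angles; "joint_velocities": joint speeds; "joint_torque": joint torques, N m; "tool_pos": TCP position; "eef_rot": TCP orientation; "ft_force": force on the tool from outside, world axes, zero at the start; "moment": the same for the moment, N m; "opening": finger opening in m.
Only numpy, scipy, OpenCV 4.12 (cv2) and the standard library are available. Lean on these libraries where they do the work, as an engineer would, in place of code of your own. Each camera call takes 0.05 s, during which the arm holds its last target.

## Task

Take the bench scraper out of the drying stand and slide it, blade edge down, fully home into the slot of the carry caddy, and let go of it while the caddy stands on the table. Then take the caddy by the middle of its handle bar, lift it at least 8 cm clear of the table with the scraper and both cups still in their places, and finish while holding it there, still and level. Leave the label roll, stapler and squeeze bottle alone.

Things in the scene. Friction and masses are not known exactly. Their poses are not given: they have to be found in the camera images.
- drying_stand: White plastic drying stand fixed to the table: a block 46 x 180 x 50 mm (x, y, z) on two foot strips (84 x 194 mm over all), with one slot 4 mm wide (x), 158 mm long (y) and 40 mm deep, in which the scraper stands at the start. Origin: centre of the underside, at table height, below the slot's middle; z up, y along the slot.
- caddy: Loose grey carry caddy, 206 x 192 mm (x, y), 122 mm high, 0.45 kg. On its -x side a slotted block 36 x 182 mm, 50 mm high; on +x two square pockets with a cup in each, walls 38 mm high; over the middle a black handle bar along y, 178 mm long, on two flat steel end posts. Loaded, it balances below the middle of the bar. Origin: centre of the underside; z up.
- caddy_slot (a point): Middle of the mouth of the caddy's empty slot, 50 mm above the caddy's underside and 65 mm to the -x side of its centre. The slot is 160 mm long (y) and 40 mm deep, 6 mm wide (x) but flared over its top 6 mm to a mouth 14 mm wide. Axes as the caddy.
- caddy_grip (a point): Middle of the caddy's handle bar, 110 mm above its underside. The bar is 18 mm wide (x) and 24 mm high (z), with flat sides; it runs along y, so grip it across x. Axes as the caddy.
- scraper: Loose bench scraper, 0.16 kg: blade 60 x 150 mm, 2 mm thick, with a round handle 24 mm thick and 150 mm long along one long edge. x points from blade edge to handle, y along the handle, z across the blade to the side where the handle stands out. It starts in the stand, edge down, within 5 degrees of upright, z towards the stand's -x. Origin: in the blade, 39 mm from the edge.
- scraper_handle (a point): Middle of the scraper's round handle, on its axis, 66 mm above the blade's edge when it stands and about 7 mm to the side of the blade (+z). About 76 mm above the table when it stands in either slot. Axes as the scraper; grip across its z.
- scraper_edge (a point): Middle of the scraper blade's free edge, in the middle of its thickness: the end that goes to the bottom of the slot. Axes as the scraper.
- cup_left: Loose white lidded deli cup, 74 mm in diameter and 68 mm high, 95 g, in the caddy's +y pocket (60 mm to +x and 40 mm to +y of the caddy's centre). The pocket is 76 x 77 mm with its floor 8 mm above the caddy's underside. Origin: centre of the cup's underside.
- cup_right: The same cup in the caddy's -y pocket (40 mm to -y). Origin: centre of its underside.
- label_roll: Bystander: yellow roll of labels lying flat, 52 mm in diameter, 30 mm high. Origin: centre of its underside.
- stapler: Bystander: stapler, 147 x 37 x 48 mm. Origin: centre of its underside.
- squeeze_bottle: Bystander: upright squeeze bottle, 64 mm in diameter, 216 mm high. Origin: centre of its underside.

How it is judged:
By the outcome, as a careful person would: the job done as asked, in the order asked, and still so for the second after the job is handed in, while the arm keeps its last pose, push and grip.
It also fails if it takes over 56 s, if anything falls off the work surface, if the arm or the gripper's body presses on something with over 40 N, if the wrist force passes 120 N, or if a joint passes its speed limit or range.

## Working session

There is one attempt and no reset: what is moved stays moved. The work goes in short steps, Python scripts to look and compute and a shell command to move; the robot and the scene stay as the last step left them, time stands still between calls to the robot, and variables do not carry over. Pictures are saved under pics/ and viewed, and the job is handed in when it is done.

```bash
mkdir -p pics; ls; python3 - <<'E'
from bench import *
import cv2
s=state();print(s)
for n in("scene","side","wrist"):
    c=calibration(n);print(n,c)
    cv2.imwrite(f"pics/{n}0.png",grab_frame(n)[:,:,::-1])
E
```

```text
pics
{'time': 0.0, 'joint_positions': array([-1.27100132e+00,  4.23842840e-01,  1.63065040e+00, -5.12341381e-06,
        1.08858434e+00, -1.90291665e-02]), 'joint_velocities': array([-0.00020878, -0.00141194, -0.00122344,  0.00010005,  0.0013278 ,
       -0.00138951]), 'joint_torque': array([-1.00412690e-03, -5.44634414e+01, -2.73669183e+01,  6.43165922e-02,
        2.28799466e-02, -1.04350677e-04]), 'tool_pos': array([ 0.19583589, -0.59325148,  0.4039158 ]), 'eef_rot': array([ 8.10386247e-01, -5.85895536e-01, -5.94662274e-04, -4.44566058e-04]), 'ft_force': array([-0.64524867, -0.65165791,  0.58531606]), 'moment': array([-0.04046543,  0.04028416, -0.00506669]), 'opening': 0.08757110728779206}
scene {'intrinsics': array([[471.7768571 ,   0.        , 316.85637338],
       [  0.        , 471.7768571 , 232.04573233],
       [  0.        ,   0.        ,   1.        ]]), 'position': array([-0.08837094,  0.80855227,  0.67010042]), 'rotation': array([-0.26695634,  0.80662933, -0.50109078,  0.16429079])}
side {'intrinsics': array([[589.47450844,   0.        , 318.21402033],
       [  0.        , 589.47450844, 231.47114277],
       [  0.        ,   0.        ,   1.        ]]), 'position': array([0.34006406, 0.9475353 , 0.89394737]), 'rotation': array([-0.09217484,  0.8882907 , -0.44710999,  0.05035962])}
wrist {'intrinsics': array([[421.88556467,   0.        , 318.44062194],
       [  0.        , 421.88556467, 238.06041622],
       [  0.        ,   0.        ,   1.        ]]), 'position': array([ 0.27555296, -0.56711544,  0.38390436]), 'rotation': array([ 0.80090942, -0.57863079, -0.09084962,  0.12440602])}
```

View pics/scene0.png

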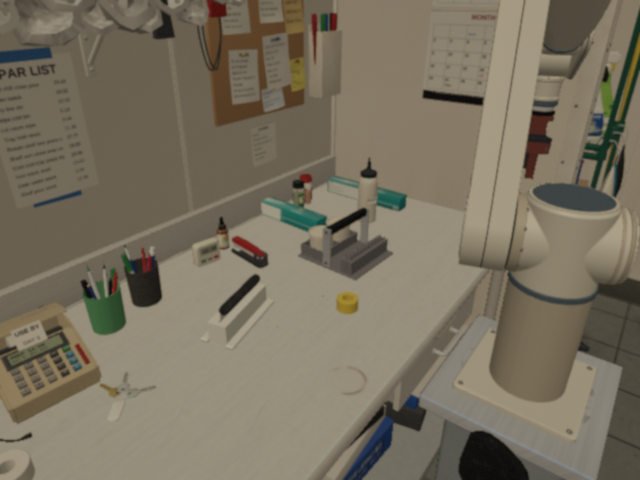

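View pics/side0.png

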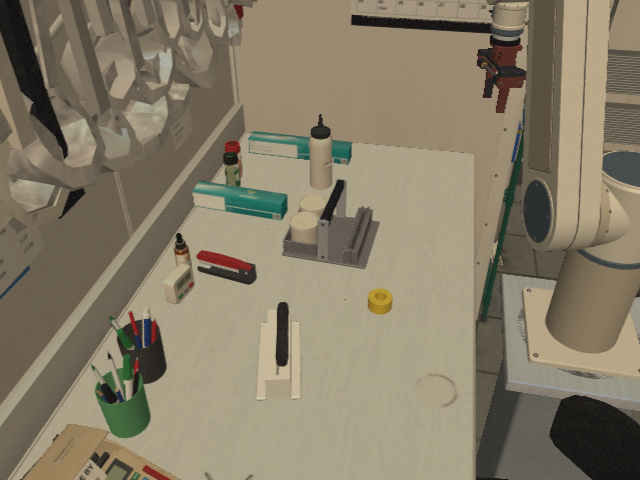

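View pics/wrist0.png

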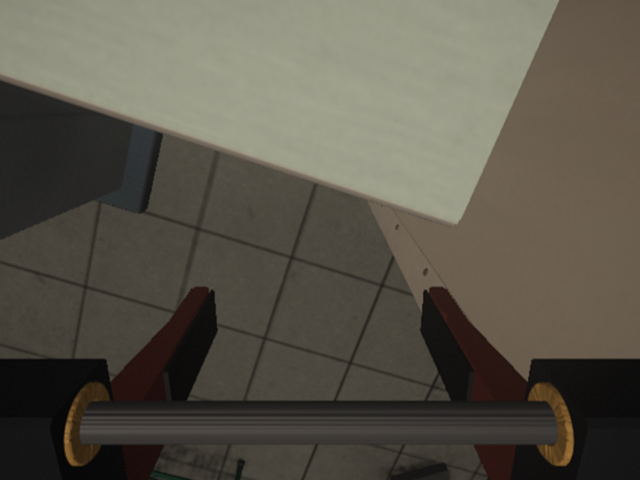

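Side view: stand with the scraper at about (280,360), caddy at about (330,230), roll (380,300), stapler (228,266), bottle (320,160). The wrist camera sees only the table edge. I'll zoom in on the side view.

```bash
cat > h.py <<'E'
import numpy as np, cv2
from scipy.spatial.transform import Rotation as R
from bench import *
def ray(cal,u,v):
    K=cal["intrinsics"]; d=np.linalg.inv(K)@[u,v,1.]
    q=np.array(cal["rotation"]); M=R.from_quat(q).as_matrix() if q.shape==(4,) else q
    return np.array(cal["position"]),M@d
def onz(cal,u,v,z):
    p,d=ray(cal,u,v); return p+d*(z-p[2])/d[2]
def proj(cal,P):
    M=R.from_quat(cal["rotation"]).as_matrix(); q=cal["intrinsics"]@(M.T@(np.array(P)-cal["position"])); return q[:2]/q[2]
def tri(c1,uv1,c2,uv2):
    p,d=ray(c1,*uv1);q,e=ray(c2,*uv2);d=d/np.linalg.norm(d);e=e/np.linalg.norm(e)
    t=np.linalg.lstsq(np.c_[d,-e],q-p,rcond=None)[0]
    a,b=p+t[0]*d,q+t[1]*e; return (a+b)/2,np.linalg.norm(a-b)
E
python3 - <<'E'
import cv2
i=cv2.imread("pics/side0.png")
cv2.imwrite("pics/s_st.png",cv2.resize(i[290:410,230:340],None,fx=5,fy=5,interpolation=cv2.INTER_CUBIC))
cv2.imwrite("pics/s_ca.png",cv2.resize(i[170:280,270:400],None,fx=5,fy=5,interpolation=cv2.INTER_CUBIC))
i=cv2.imread("pics/scene0.png")
cv2.imwrite("pics/c_ca.png",cv2.resize(i[195:285,290:410],None,fx=6,fy=6,interpolation=cv2.INTER_CUBIC))
cv2.imwrite("pics/c_st.png",cv2.resize(i[265:355,190:290],None,fx=6,fy=6,interpolation=cv2.INTER_CUBIC))
E
```

```text
(no output)
```

View pics/s_st.png

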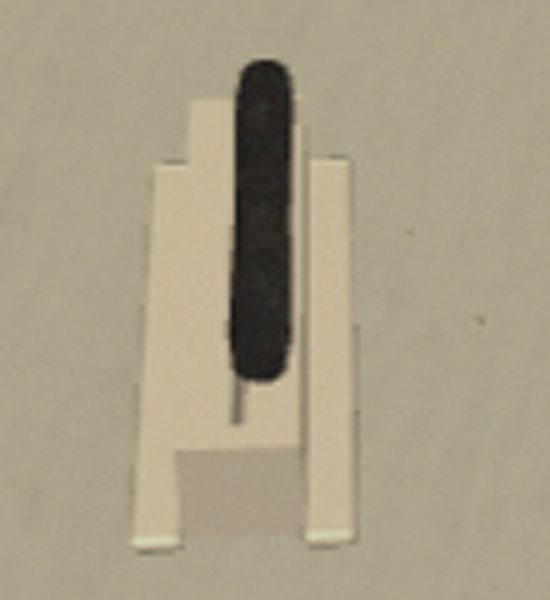

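View pics/s_ca.png

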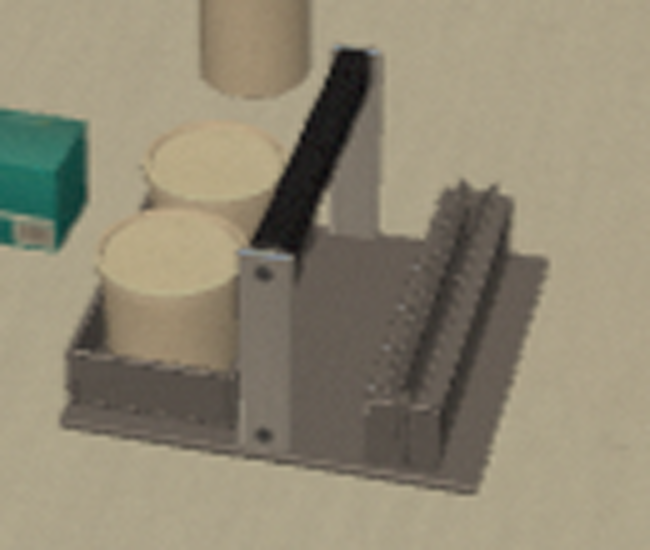

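View pics/c_st.png

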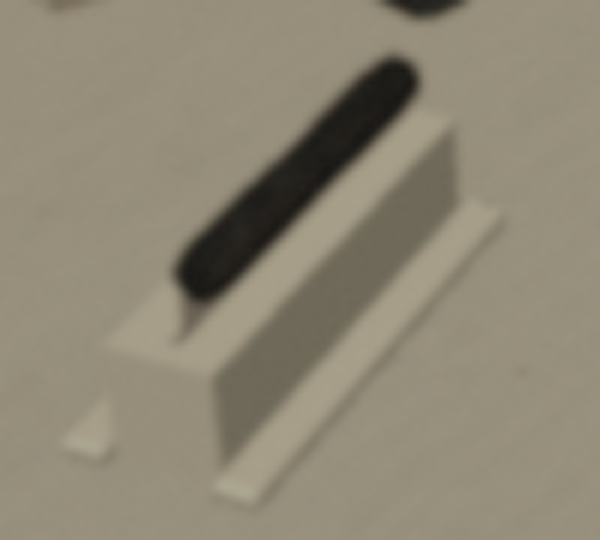

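View pics/c_ca.png

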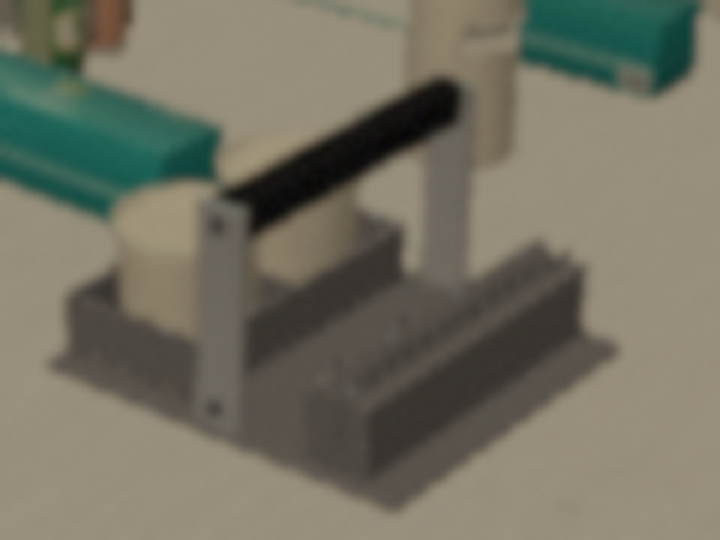

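```bash
python3 - <<'E'
from h import *
S=calibration("side");C=calibration("scene")
f=lambda u,v:(230+u/5-.4,290+v/5-.4)
g=lambda u,v:(270+u/5-.4,170+v/5-.4)
h=lambda u,v:(290+u/6-.4,195+v/6-.4)
k=lambda u,v:(190+u/6-.4,265+v/6-.4)
p=lambda n,a:print(n,np.round(a,4))
def seg(n,a,b):
    a,b=a[:2],b[:2];d=a-b;print(n,np.round(a,4),np.round(b,4),"mid",np.round((a+b)/2,4),"len",round(np.linalg.norm(d),4),"ydir deg",round(np.degrees(np.arctan2(d[1],d[0]))-90,2))
seg("handle side",onz(S,*f(261,378),.07),onz(S,*f(265,62),.08))
seg("handle scene",onz(C,*k(185,285),.076),onz(C,*k(408,68),.076))
seg("foot R side",onz(S,*f(354,545),0),onz(S,*f(349,160),.004))
seg("foot L side",onz(S,*f(135,547),0),onz(S,*f(156,165),.004))
seg("foot L-R",onz(S,*f(135,547),0),onz(S,*f(354,545),0))
seg("foot R scene",onz(C,*k(262,505),0),onz(C,*k(505,215),0))
seg("stand top right edge scene",onz(C,*k(212,375),.05),onz(C,*k(455,122),.05))
seg("caddy side -x edge",onz(S,*g(476,494),0),onz(S,*g(548,262),0))
seg("caddy side y edge",onz(S,*g(62,428),0),onz(S,*g(476,494),0))
seg("caddy scene -x edge",onz(C,*h(395,512),0),onz(C,*h(618,352),0))
seg("caddy scene y edge",onz(C,*h(50,370),0),onz(C,*h(395,512),0))
seg("bar side",onz(S,*g(269,252),.122),onz(S,*g(358,50),.122))
seg("bar scene",onz(C,*h(225,200),.122),onz(C,*h(445,85),.122))
a,e=tri(S,f(261,378),C,k(190,285));p("tri near",(*a,e))
a,e=tri(S,f(265,62),C,k(408,62));p("tri far",(*a,e))
E
```

```text
handle side [0.5578 0.269 ] [0.5955 0.1197] mid [0.5767 0.1943] len 0.154 ydir deg 14.14
handle scene [0.5608 0.2719] [0.5972 0.1183] mid [0.579  0.1951] len 0.1578 ydir deg 13.35
foot R side [0.5224 0.2811] [0.5694 0.093 ] mid [0.5459 0.187 ] len 0.1939 ydir deg 14.04
foot L side [0.6012 0.2984] [0.6481 0.1122] mid [0.6247 0.2053] len 0.192 ydir deg 14.15
foot L-R [0.6012 0.2984] [0.5224 0.2811] mid [0.5618 0.2897] len 0.0807 ydir deg -77.62
foot R scene [0.5245 0.278 ] [0.5741 0.0908] mid [0.5493 0.1844] len 0.1937 ydir deg 14.82
stand top right edge scene [0.5423 0.2795] [0.5839 0.1072] mid [0.5631 0.1933] len 0.1773 ydir deg 13.55
caddy side -x edge [ 0.4607 -0.1111] [ 0.4514 -0.3039] mid [ 0.4561 -0.2075] len 0.193 ydir deg -2.75
caddy side y edge [ 0.664  -0.1199] [ 0.4607 -0.1111] mid [ 0.5623 -0.1155] len 0.2035 ydir deg -92.5
caddy scene -x edge [ 0.463  -0.1106] [ 0.4541 -0.3   ] mid [ 0.4586 -0.2053] len 0.1896 ydir deg -2.69
caddy scene y edge [ 0.6655 -0.1195] [ 0.463  -0.1106] mid [ 0.5642 -0.1151] len 0.2026 ydir deg -92.52
bar side [ 0.5606 -0.1157] [ 0.5522 -0.295 ] mid [ 0.5564 -0.2053] len 0.1795 ydir deg -2.69
bar scene [ 0.5622 -0.1176] [ 0.5509 -0.2858] mid [ 0.5565 -0.2017] len 0.1686 ydir deg -3.83
tri near [0.5556 0.2749 0.0789 0.0022]
tri far [0.5954 0.12   0.0803 0.    ]
```

Both views agree to about 3 mm: scraper handle middle at (0.577,0.195), yaw +14°. Caddy centre is about (0.56,-0.21), yaw -2.7°. The sizes (192, 206, 179, 154 mm) match those given. Next I'll work out the hover move.

```bash
cat >> h.py <<'E'
def frame(yaw): # tool down with tool x at world yaw (deg)
    a=np.radians(yaw);x=np.array([np.cos(a),np.sin(a),0]);z=np.array([0,0,-1.]);return np.c_[x,np.cross(z,x),z]
def rel(tcp,M,base=None):
    s=state() if base is None else base
    M0=R.from_quat(s["eef_rot"]).as_matrix()
    print("linear",np.round(M0.T@(np.array(tcp)-s["tool_pos"]),4),"rot",np.round(R.from_matrix(M0.T@M).as_rotvec(degrees=True),2))
E
python3 - <<'E'
from h import *
rel([.577,.195,.36],frame(14))
s=state();c=calibration("wrist");M0=R.from_quat(s["eef_rot"]).as_matrix()
cm=R.from_quat(c["rotation"]).as_matrix()
print(M0.T@cm, M0.T@(c["position"]-s["tool_pos"]))
# simulate camera at hover
def sim(tcp,M):
    d=dict(intrinsics=c["intrinsics"],position=np.array(tcp)+M@M0.T@(c["position"]-s["tool_pos"]),rotation=R.from_matrix(M@M0.T@cm).as_quat());return d
for z in(.3,.36,.42):
    d=sim([.577,.195,z],frame(14))
    print(z,[np.round(proj(d,P)) for P in ([.5578,.269,.076],[.5955,.1197,.076],[.577,.195,.05])])
E
```

```text
linear [-0.6291 -0.609   0.0448] rot [-5.000e-02  5.000e-02 -8.573e+01]
[[ 9.99999889e-01  4.68630331e-04 -5.38753123e-05]
 [-4.29990531e-04  9.52542669e-01  3.04404795e-01]
 [ 1.93971854e-04 -3.04404738e-01  9.52542764e-01]] [ 0.00017394 -0.08389134  0.02007159]
0.3 [array([317., 120.]), array([318., 397.]), array([318., 255.])]
0.36 [array([317., 116.]), array([318., 341.]), array([318., 226.])]
0.42 [array([317., 114.]), array([318., 303.]), array([318., 207.])]
```

```bash
python3 -m inch '{"linear":[[-0.02,-0.02,0],[-0.05,-0.05,0],[-0.629,-0.609,0.045],[-0.629,-0.609,0.045],[-0.629,-0.609,0.045],[-0.629,-0.609,0.045],[-0.629,-0.609,0.045],[-0.629,-0.609,0.045],[-0.629,-0.609,0.045],[-0.629,-0.609,0.045],[-0.629,-0.609,0.045],[-0.629,-0.609,0.045],[-0.629,-0.609,0.045],[-0.629,-0.609,0.045],[-0.629,-0.609,0.045],[-0.629,-0.609,0.045],[-0.629,-0.609,0.045],[-0.629,-0.609,0.045],[-0.629,-0.609,0.045],[-0.629,-0.609,0.045]],"delta_rot":[[0,0,-2],[0,0,-6],[0,0,-86],[0,0,-86],[0,0,-86],[0,0,-86],[0,0,-86],[0,0,-86],[0,0,-86],[0,0,-86],[0,0,-86],[0,0,-86],[0,0,-86],[0,0,-86],[0,0,-86],[0,0,-86],[0,0,-86],[0,0,-86],[0,0,-86],[0,0,-86]],"fingers":[1,1,1,1,1,1,1,1,1,1,1,1,1,1,1,1,1,1,1,1]}'
python3 - <<'E'
from h import *
rel([.577,.195,.36],frame(14)); print(state()["tool_pos"],state()["joint_velocities"])
E
```

```text
time: 2.15
tool_pos: [0.577, 0.1958, 0.3589]
eef_rot: [0.992, 0.125, -0.001, 0.0]
ft_force: [-0.1, 0.1, 0.2]
opening: 0.0876
linear [-0.0002  0.0008 -0.0011] rot [0.01 0.06 0.4 ]
[0.57701557 0.19579824 0.35894655] [-0.03950097 -0.02578559  0.04391359 -0.00777269  0.00143973 -0.01010257]
```

```bash
python3 - <<'E'
from h import *
c=calibration("wrist");im=grab_frame("wrist")
cv2.imwrite("pics/w1.png",im[:,:,::-1])
m=(cv2.cvtColor(im,cv2.COLOR_RGB2GRAY)<50).astype(np.uint8)
m[400:]=0
n,l,st,ce=cv2.connectedComponentsWithStats(m)
for i in range(1,n):
    if st[i,4]>300: print(st[i],ce[i])
import pickle;pickle.dump(c,open("w1.pkl","wb"))
E
```

```text
[ 302  119   38  226 7509] [319.83646291 227.50273006]
[ 601  153   39   90 2538] [623.25571316 198.66154452]
[    0   287   217   113 11440] [124.32875874 363.76302448]
[  420   287   220   113 11252] [513.38348738 363.86740135]
```

View pics/w1.png

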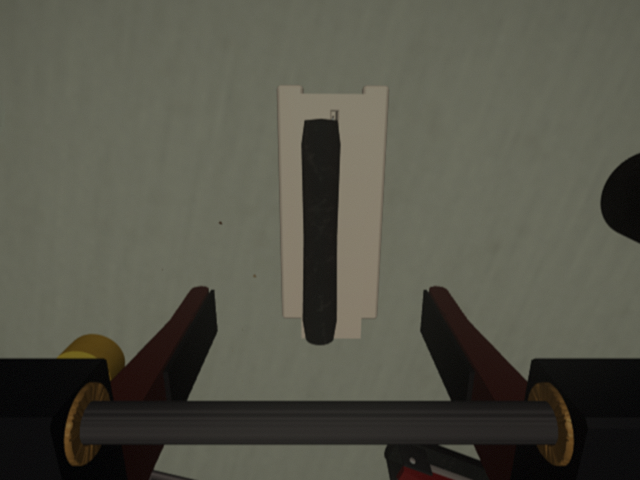

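The wrist view shows the handle centred on u≈320 from v=119 to 345, and the slot just right of it at (335,115).

```bash
python3 - <<'E'
from h import *
import pickle
c=pickle.load(open("w1.pkl","rb"));im=cv2.imread("pics/w1.png")
g=cv2.cvtColor(im,cv2.COLOR_BGR2GRAY)
for v in (135,180,230,280,320):
    x=np.where(g[v,290:350]<50)[0]+290; u=(x.min()+x.max())/2; print(v,x.min(),x.max(),np.round(onz(c,u,v,.076),4))
for uv in((321,119),(319.5,345)):print(np.round(onz(c,*uv,.076),4))
for uv in((334.5,115),):print("slot top end",np.round(onz(c,*uv,.05),4))
for uv in((279,86),(387,87),(283,318),(377,318)):print("foot",np.round(onz(c,*uv,.004),4))
rel([.577,.195,.239],frame(14))
E
```

```text
135 303 338 [0.5613 0.2595 0.076 ]
180 303 338 [0.5682 0.2329 0.076 ]
230 304 336 [0.5761 0.2012 0.076 ]
280 304 335 [0.5846 0.167  0.076 ]
320 303 335 [0.5918 0.1376 0.076 ]
[0.5593 0.2686 0.076 ]
[0.5971 0.1184 0.076 ]
slot top end [0.5676 0.2725 0.05  ]
foot [0.5239 0.2815 0.004 ]
foot [0.6023 0.3009 0.004 ]
foot [0.5703 0.0933 0.004 ]
foot [0.651  0.1142 0.004 ]
linear [ 0.0008 -0.0003  0.12  ] rot [0.02 0.1  0.33]
```

```bash
python3 -m inch '{"linear":[[0,0,0.02],[0.001,0,0.05],[0.001,0,0.08],[0.001,0,0.1],[0.001,0,0.112],[0.001,0,0.118],[0.001,0,0.119],[0.001,0,0.119],[0.001,0,0.119],[0.001,0,0.119],[0.001,0,0.119],[0.001,0,0.119],[0.001,0,0.119],[0.001,0,0.119],[0.001,0,0.119],[0.001,0,0.119]],"delta_rot":[[0,0,0],[0,0,0],[0,0,0],[0,0,0],[0,0,0],[0,0,0],[0,0,0],[0,0,0],[0,0,0],[0,0,0],[0,0,0],[0,0,0],[0,0,0],[0,0,0],[0,0,0],[0,0,0]],"fingers":[1,1,1,1,1,1,1,1,0,0,0,0,0,0,0,0]}'
python3 - <<'E'
from h import *
s=state();print(s["ft_force"],s["moment"],s["opening"])
cv2.imwrite("pics/w2.png",grab_frame("wrist")[:,:,::-1])
E
```

```text
time: 3.8
tool_pos: [0.578, 0.1949, 0.2406]
eef_rot: [0.992, 0.124, -0.0, -0.0]
ft_force: [1.0, 0.4, -0.1]
opening: 0.0273
[ 0.98904237  0.39450333 -0.08135604] [-0.06417768 -0.09859008 -0.00215615] 0.02728781647133137
```

View pics/w2.png

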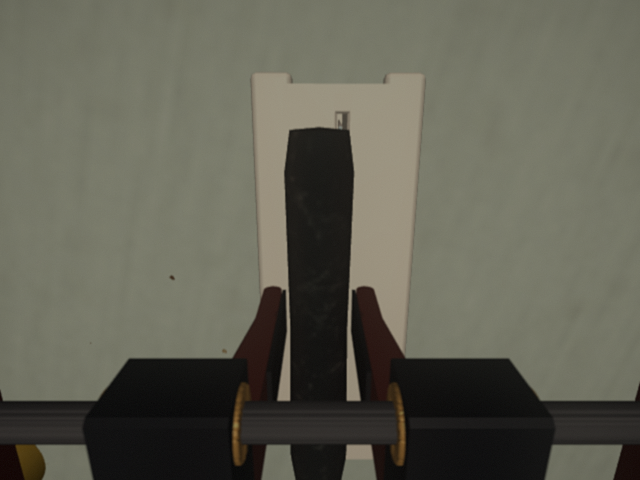

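The fingers straddle the handle and have not quite closed (27 mm against 24 mm). I'll give them more time, then lift straight up.

```bash
python3 -m inch '{"linear":[[0,0,0],[0,0,0],[0,0,0],[0,0,0],[0,0,0]],"delta_rot":[[0,0,0],[0,0,0],[0,0,0],[0,0,0],[0,0,0]],"fingers":[0,0,0,0,0]}'

```

```text
time: 4.35
tool_pos: [0.578, 0.1949, 0.2406]
eef_rot: [0.992, 0.124, -0.0, -0.0]
ft_force: [0.9, 0.7, -1.0]
opening: 0.0234
```

```bash
python3 -m inch '{"linear":[[0,0,-0.005],[0,0,-0.015],[0,0,-0.025],[0,0,-0.04],[0,0,-0.055],[0,0,-0.075],[0,0,-0.1],[0,0,-0.125],[0,0,-0.14],[0,0,-0.14],[0,0,-0.14]],"delta_rot":[[0,0,0],[0,0,0],[0,0,0],[0,0,0],[0,0,0],[0,0,0],[0,0,0],[0,0,0],[0,0,0],[0,0,0],[0,0,0]],"fingers":[0,0,0,0,0,0,0,0,0,0,0]}'
python3 - <<'E'
from h import *
s=state();print(s["ft_force"],s["moment"],s["opening"])
for n in("scene","side","wrist"):cv2.imwrite(f"pics/{n}3.png",grab_frame(n)[:,:,::-1])
i=cv2.imread("pics/side3.png");S=calibration("side");p=proj(S,[.578,.195,.19]).astype(int);print(p)
cv2.imwrite("pics/s3.png",cv2.resize(i[p[1]-60:p[1]+60,p[0]-70:p[0]+70],None,fx=5,fy=5,interpolation=cv2.INTER_CUBIC))
i=cv2.imread("pics/scene3.png");S=calibration("scene");p=proj(S,[.578,.195,.19]).astype(int);print(p)
cv2.imwrite("pics/c3.png",cv2.resize(i[p[1]-60:p[1]+60,p[0]-70:p[0]+70],None,fx=5,fy=5,interpolation=cv2.INTER_CUBIC))
E
```

```text
time: 5.45
tool_pos: [0.5777, 0.1948, 0.3806]
eef_rot: [0.992, 0.124, -0.0, -0.0]
ft_force: [0.3, -0.1, -1.0]
opening: 0.0232
[ 0.25769032 -0.12519161 -0.97291409] [-0.01470502 -0.04990514  0.01588842] 0.023230373405973056
[278 286]
[236 248]
```

View pics/s3.png

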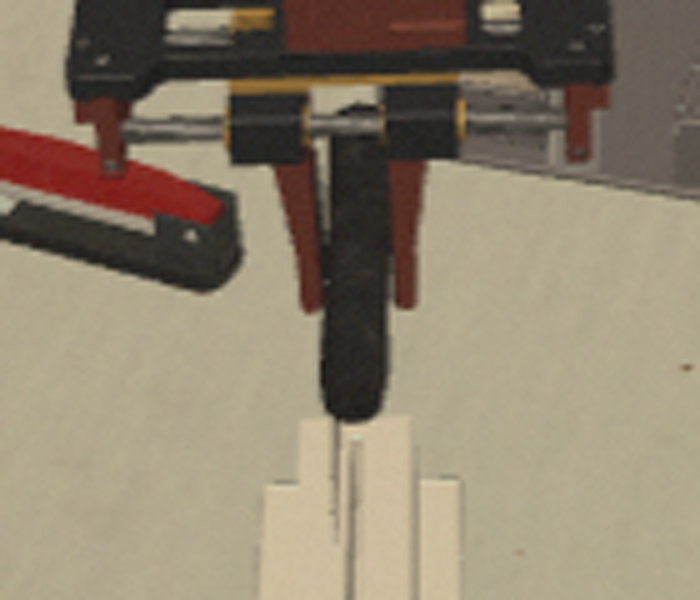

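View pics/c3.png

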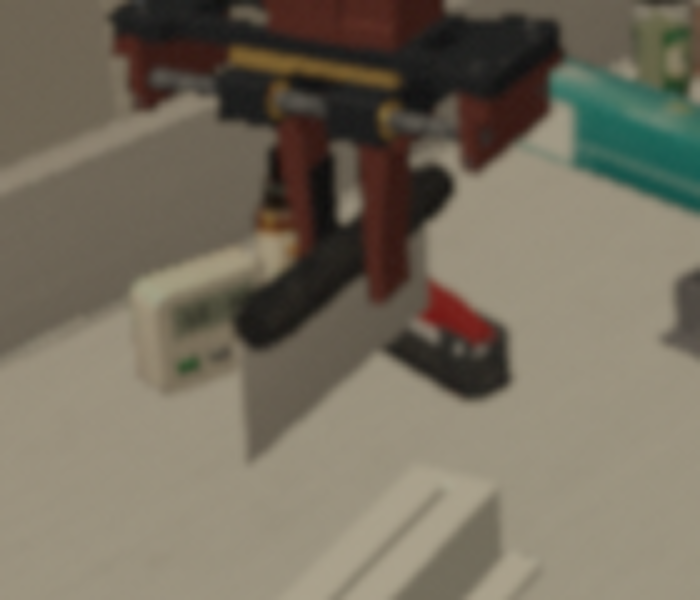

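View pics/wrist3.png

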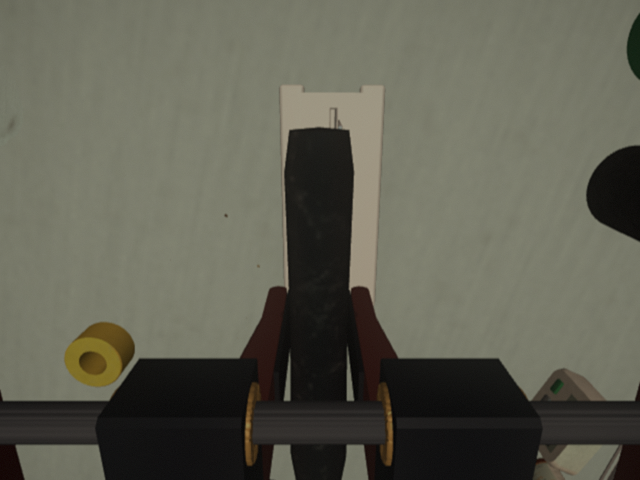

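The scraper came out and hangs level in the fingers. The near blade corner is at side-crop (336,545) and scene-crop (248,463), so I'll triangulate it to get the tilt.

```bash
python3 - <<'E'
from h import *
S=calibration("side");C=calibration("scene")
f=lambda u,v:(208+u/5-.4,226+v/5-.4)
k=lambda u,v:(166+u/5-.4,188+v/5-.4)
s=state();M=R.from_quat(s["eef_rot"]).as_matrix();G=s["tool_pos"]+M@[0,0,.163]
print("G",G)
for n,a,b in(("edge corner near",f(336,545),k(248,463)),("blade top near",f(337,422),k(243,345))):
    P,e=tri(S,a,C,b);print(n,P,e,"in tool@grasp",M.T@(P-G))
# expected corner from tool frame at given tilt
for t in(-5,-3,0,3,5):
    a=np.radians(t)
    l=np.array([.007*np.cos(a)+.066*np.sin(a),-.075,.066*np.cos(a)-.007*np.sin(a)])
    print(t,"side",(proj(S,G+M@l)-[207.6,225.6])*5,"scene",(proj(C,G+M@l)-[165.6,187.6])*5)
# wrist: slope of handle
i=cv2.imread("pics/side3.png")
for v in (250,290,320,345,400):
    r=cv2.cvtColor(i,cv2.COLOR_BGR2GRAY)
g=cv2.cvtColor(cv2.imread("pics/wrist3.png"),cv2.COLOR_BGR2GRAY)
for v in (180,220,260,280):
    x=np.where(g[v,280:360]<50)[0]+280;print(v,x.min(),x.max())
E
```

```text
G [0.57723965 0.19469342 0.21629887]
edge corner near [0.56483025 0.27401991 0.15373165] 0.0019526635037603914 in tool@grasp [ 0.00767529 -0.07994577  0.06253883]
blade top near [0.56239827 0.2715729  0.20915509] 0.0007842095669964089 in tool@grasp [ 0.00457897 -0.07816681  0.00712306]
-5 side [356.4136728  538.75387267] scene [267.6919574  470.17562833]
-3 side [349.66757461 538.8204129 ] scene [262.84261116 468.85222082]
0 side [339.54864495 538.61114449] scene [255.56667666 466.56162259]
3 side [329.45177901 538.03124444] scene [248.30443963 463.91059655]
5 side [322.74490513 537.43920597] scene [243.47938407 461.94673717]
180 285 352
220 287 350
260 288 349
280 289 348
```

Tilt is about +2°, which puts the blade edge about 8–9 mm to tool +x of the grasp. Next I'll hover beside the caddy slot, where the wrist camera can see it past the scraper.

```bash
python3 - <<'E'
from h import *
S=calibration("side");C=calibration("scene")
g=lambda u,v:(270+u/5-.4,170+v/5-.4)
for uv in((365,403),(440,408),(512,200)):print(np.round(onz(S,*g(*uv),.05),4))
c=calibration("wrist");s=state();M0=R.from_quat(s["eef_rot"]).as_matrix();cm=R.from_quat(c["rotation"]).as_matrix()
for tcp in([.42,-.12,.38],[.42,-.17,.38],[.42,-.2,.38]):
    M=frame(-2.65);d=dict(intrinsics=c["intrinsics"],position=np.array(tcp)+M@M0.T@(c["position"]-s["tool_pos"]),rotation=R.from_matrix(M@M0.T@cm).as_quat())
    print(tcp,[np.round(proj(d,P)) for P in ([.498,-.127,.05],[.490,-.287,.05],[.498,-.127,.122],[.56,-.12,.122],[.558,-.3,.122])]); rel(tcp,M)
E
```

```text
[ 0.5136 -0.106   0.05  ]
[ 0.4791 -0.1093  0.05  ]
[ 0.4699 -0.2838  0.05  ]
[0.42, -0.12, 0.38] [array([421., 224.]), array([407., 399.]), array([449., 256.]), array([555., 241.]), array([521., 477.])]
linear [-2.303e-01  2.663e-01 -1.000e-04] rot [ 0.03  0.14 16.92]
[0.42, -0.17, 0.38] [array([423., 157.]), array([408., 350.]), array([453., 173.]), array([566., 155.]), array([528., 420.])]
linear [-2.427e-01  3.147e-01 -1.000e-04] rot [ 0.03  0.14 16.92]
[0.42, -0.2, 0.38] [array([425., 114.]), array([409., 318.]), array([456., 118.]), array([573.,  99.]), array([533., 383.])]
linear [-0.2501  0.3438 -0.    ] rot [ 0.03  0.14 16.92]
```

```bash
python3 -m inch '{"linear":[[-0.01,0.014,0],[-0.03,0.04,0],[-0.055,0.075,0],[-0.082,0.112,0],[-0.108,0.148,0],[-0.135,0.185,0],[-0.16,0.22,0],[-0.187,0.257,0],[-0.212,0.291,0],[-0.233,0.32,0],[-0.245,0.337,0],[-0.25,0.344,0],[-0.25,0.344,0],[-0.25,0.344,0]],"delta_rot":[[0,0,1],[0,0,2],[0,0,4],[0,0,6],[0,0,8],[0,0,10],[0,0,12],[0,0,14],[0,0,16],[0,0,17],[0,0,17],[0,0,17],[0,0,17],[0,0,17]],"fingers":[0,0,0,0,0,0,0,0,0,0,0,0,0,0]}'
python3 - <<'E'
from h import *
import pickle
s=state();c=calibration("wrist");pickle.dump((s,c),open("w4.pkl","wb"))
for n in("wrist","side"):cv2.imwrite(f"pics/{n}4.png",grab_frame(n)[:,:,::-1])
i=cv2.imread("pics/wrist4.png");cv2.imwrite("pics/w4.png",cv2.resize(i[60:400,270:640],None,fx=2,fy=1.75,interpolation=cv2.INTER_CUBIC))
i=cv2.imread("pics/side4.png");cv2.imwrite("pics/s4.png",cv2.resize(i[140:290,270:430],None,fx=4,fy=4,interpolation=cv2.INTER_CUBIC))
E
```

```text
time: 7.0
tool_pos: [0.4204, -0.1996, 0.3804]
eef_rot: [1.0, -0.024, -0.0, -0.0]
ft_force: [0.6, -0.9, -1.6]
opening: 0.0233
```

View pics/w4.png

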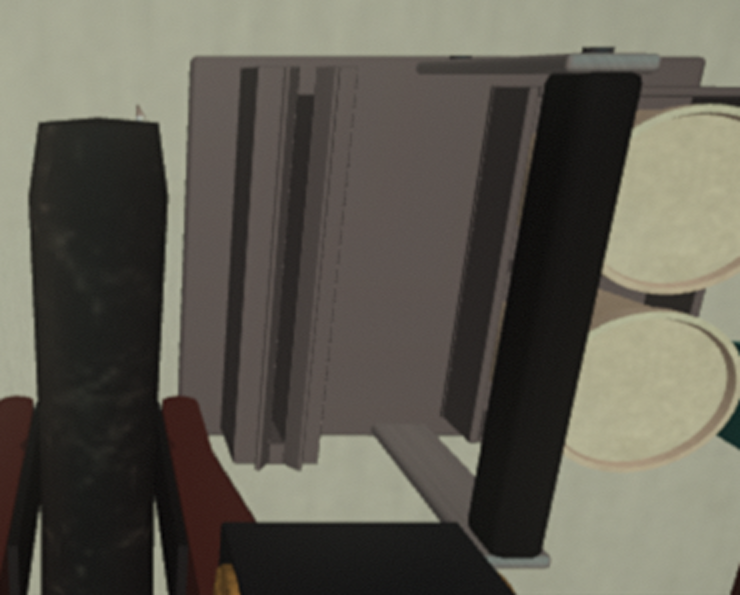

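View pics/s4.png

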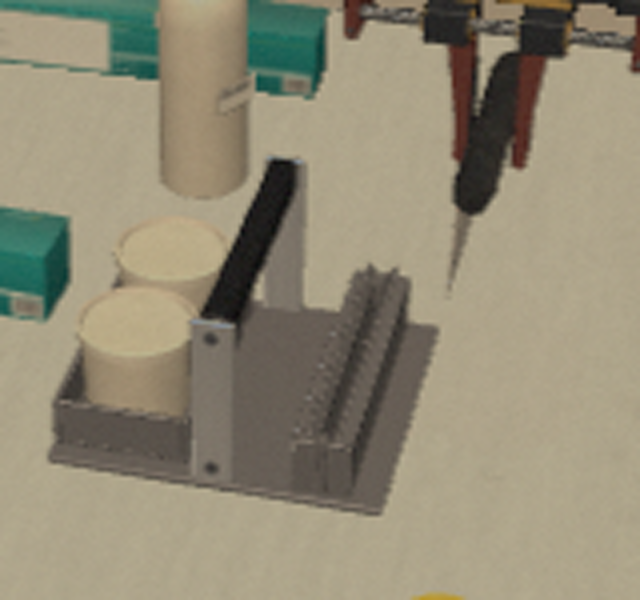

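```bash
python3 - <<'E'
from h import *
import pickle
s,c=pickle.load(open("w4.pkl","rb"))
f=lambda u,v:(270+u/2-.25,60+v/1.75-.2)
P={}
for n,u,v,z in(("blk nearL",258,68,.05),("blk nearR",352,68,.05),("blk farL",232,463,.05),("blk farR",320,463,.05),("mouth farL",262,468,.05),("mouth farR",297,468,.05),("slot near mid",305,94,.044),
 ("base nearL",191,58,.008),("base L far",180,435,.008),("bar nearL",547,75,.122),("bar nearR",640,78,.122),("bar farL",473,535,.122),("bar farR",545,553,.122),("post near out",613,55,.122),("post far out",519,564,.122)):
    P[n]=onz(c,*f(u,v),z);print(n,np.round(P[n],4))
def yaw(a,b):d=a-b;return np.degrees(np.arctan2(-d[0],d[1]))
print(yaw(P["base nearL"],P["base L far"]),yaw(P["blk nearR"],P["blk farR"]),yaw(P["blk nearL"],P["blk farL"]),yaw(P["bar nearL"],P["bar farL"]),yaw(P["bar nearR"],P["bar farR"]))
M=R.from_quat(s["eef_rot"]).as_matrix();G=s["tool_pos"]+M@[0,0,.163];print("G",G)
for uv in((38,122),(158,122)):
  print("handle near end",M.T@(onz(c,*f(*uv),G[2])-G))
S=calibration("side");C=calibration("scene")
k=lambda u,v:(270+u/4-.4,140+v/4-.4)
print("edge corner obs side",k(448,297))
for t in(0,2,4):
    a=np.radians(t)
    for dy in(-.075,-.079):
      l=np.array([.007*np.cos(a)+.066*np.sin(a),dy,.066*np.cos(a)-.007*np.sin(a)]);print(t,dy,proj(S,G+M@l))
E
```

```text
blk nearL [ 0.4803 -0.1152  0.05  ]
blk nearR [ 0.5131 -0.1168  0.05  ]
blk farL [ 0.4714 -0.292   0.05  ]
blk farR [ 0.5077 -0.2938  0.05  ]
mouth farL [ 0.4838 -0.2953  0.05  ]
mouth farR [ 0.4982 -0.296   0.05  ]
slot near mid [ 0.4983 -0.1262  0.044 ]
base nearL [ 0.4614 -0.1096  0.008 ]
base L far [ 0.4537 -0.2981  0.008 ]
bar nearL [ 0.5449 -0.1211  0.122 ]
bar nearR [ 0.57   -0.1232  0.122 ]
bar farL [ 0.5394 -0.2852  0.122 ]
bar farR [ 0.5639 -0.2943  0.122 ]
post near out [ 0.5618 -0.1161  0.122 ]
post far out [ 0.5558 -0.2988  0.122 ]
-2.3410326569976316 -1.749299193886682 -2.8870216295077276 -1.9179796585567261 -2.0466160236264033
G [ 0.42035815 -0.19955458  0.21743167]
handle near end [-9.99733463e-03 -7.57259732e-02  3.92567504e-05]
handle near end [ 9.72258089e-03 -7.57354757e-02  2.97063388e-05]
edge corner obs side (381.6, 213.85)
0 -0.075 [381.85946208 213.51542715]
0 -0.079 [381.54711984 214.52094328]
2 -0.075 [380.83510909 213.26356322]
2 -0.079 [380.52038955 214.26823365]
4 -0.075 [379.81831579 212.98267511]
4 -0.079 [379.50122598 213.98646945]
```

Slot mouth centre is about (0.494,-0.2055), yaw -2.5°. The block edges, the posts and the slot end agree to about 2 mm. I'll stop about 14 mm above the mouth and check.

```bash
python3 - <<'E'
from h import *
rel([.486,-.2065,.293],frame(-2.6))
E
```

```text
linear [0.0655 0.0043 0.0875] rot [-0.02  0.01 -0.07]
```

```bash
python3 -m inch '{"linear":[[0.01,0.001,0],[0.025,0.002,0.005],[0.04,0.003,0.015],[0.055,0.004,0.03],[0.063,0.004,0.05],[0.066,0.004,0.07],[0.066,0.004,0.082],[0.066,0.004,0.088],[0.066,0.004,0.088],[0.066,0.004,0.088]],"delta_rot":[[0,0,0],[0,0,0],[0,0,0],[0,0,0],[0,0,0],[0,0,0],[0,0,0],[0,0,0],[0,0,0],[0,0,0]],"fingers":[0,0,0,0,0,0,0,0,0,0]}'
python3 - <<'E'
from h import *
import pickle
s=state();c=calibration("wrist");pickle.dump((s,c),open("w5.pkl","wb"))
for n in("wrist","side","scene"):cv2.imwrite(f"pics/{n}5.png",grab_frame(n)[:,:,::-1])
i=cv2.imread("pics/side5.png");cv2.imwrite("pics/s5.png",cv2.resize(i[160:280,300:400],None,fx=5,fy=5,interpolation=cv2.INTER_CUBIC))
i=cv2.imread("pics/scene5.png");cv2.imwrite("pics/c5.png",cv2.resize(i[195:285,310:410],None,fx=6,fy=6,interpolation=cv2.INTER_CUBIC))
E
```

```text
time: 8.1
tool_pos: [0.4865, -0.2072, 0.2931]
eef_rot: [1.0, -0.024, 0.0, 0.0]
ft_force: [0.6, -0.5, -1.4]
opening: 0.0233
```

View pics/s5.png

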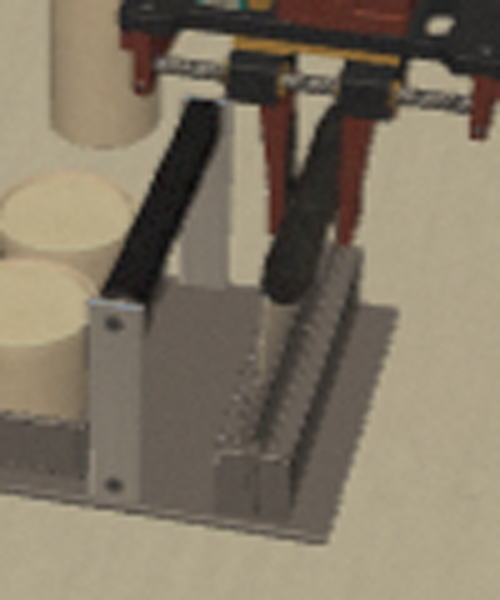

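View pics/c5.png

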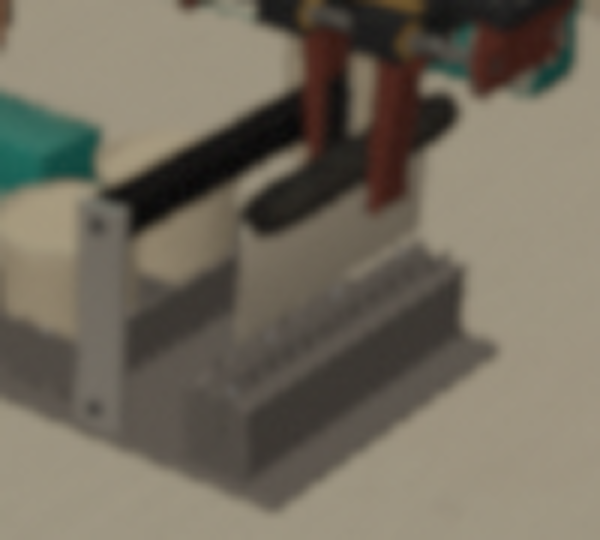

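View pics/wrist5.png

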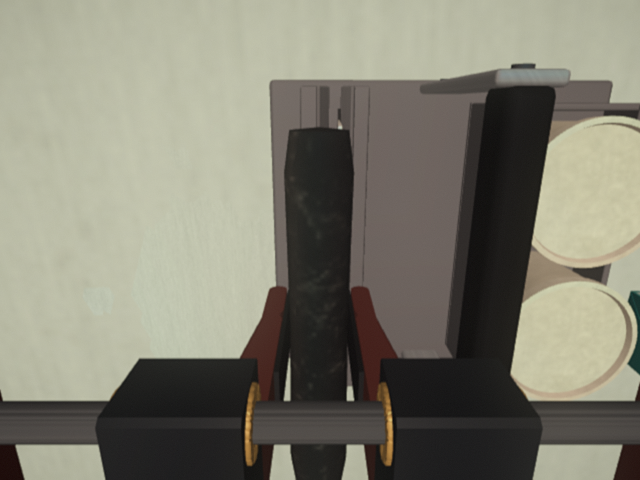

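In the wrist view the block spans u=302–369 and the blade shows at about (341,120). I'll zoom in there.

```bash
python3 - <<'E'
from h import *
i=cv2.imread("pics/wrist5.png");cv2.imwrite("pics/w5.png",cv2.resize(cv2.convertScaleAbs(i[70:140,280:390],alpha=1.4),None,fx=7,fy=7,interpolation=cv2.INTER_CUBIC))
import pickle
s,c=pickle.load(open("w5.pkl","rb"));M=R.from_quat(s["eef_rot"]).as_matrix();G=s["tool_pos"]+M@[0,0,.163];print(G)
for t in(-1,0,1,2,3,4):
    a=np.radians(t);f=lambda h:np.array([.007*np.cos(a)+h*np.sin(a),-.075,h*np.cos(a)-.007*np.sin(a)])
    print(t,[((proj(c,G+M@f(h))-[279.6,69.6])*7).round() for h in(.066,.012)],[proj(calibration(n),G+M@f(.066)).round(1) for n in("side","scene")])
E
```

```text
[ 0.48664078 -0.20729     0.1301125 ]
-1 [array([360., 373.]), array([409., 420.])] [array([352.1, 239.4]), array([350.3, 252. ])]
0 [array([377., 373.]), array([413., 420.])] [array([351.7, 239.3]), array([349.9, 251.8])]
1 [array([394., 373.]), array([418., 420.])] [array([351.2, 239.2]), array([349.6, 251.7])]
2 [array([411., 373.]), array([422., 420.])] [array([350.7, 239.1]), array([349.2, 251.5])]
3 [array([428., 373.]), array([426., 420.])] [array([350.2, 238.9]), array([348.9, 251.3])]
4 [array([445., 373.]), array([430., 420.])] [array([349.7, 238.8]), array([348.6, 251.1])]
```

View pics/w5.png

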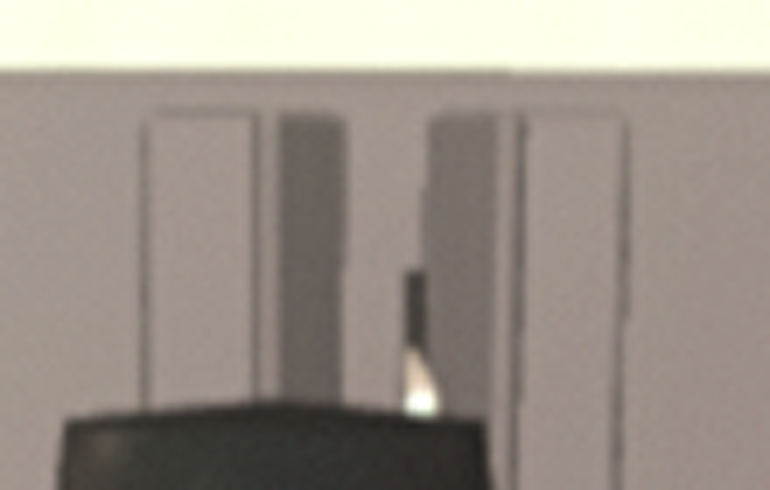

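```bash
python3 - <<'E'
from h import *
import pickle
s,c=pickle.load(open("w5.pkl","rb"));M=R.from_quat(s["eef_rot"]).as_matrix();G=s["tool_pos"]+M@[0,0,.163]
f=lambda u,v:(279.6+u/7,69.6+v/7)
for n,u,v,z in(("slot end",415,270,.044),("tip",412,348,.064),("slot c",386,120,.044),("slot c",384,340,.044),("blkL",145,115,.05),("blkR",625,115,.05),("blkL",147,400,.05),("blkR",615,400,.05),):
    print(n,(M.T@(onz(c,*f(u,v),z)-G)*1000).round(1))
E
```

```text
slot end [ 10.4 -81.5  86.1]
tip [  9.4 -76.6  66.1]
slot c [  8.1 -92.   86.1]
slot c [  8.2 -76.5  86.1]
blkL [ -9.2 -92.1  80.1]
blkR [ 24.9 -92.1  80.1]
blkL [ -9.3 -72.5  80.1]
blkR [ 24.9 -72.5  80.1]
```

Yaw and y are aligned to under 1 mm, and the blade edge is 1.3 mm to +x of the slot's middle. I'll correct that and descend in stages while watching the force.

```bash
python3 -m inch '{"linear":[[-0.0013,0,0],[-0.0013,0,0.004],[-0.0013,0,0.008],[-0.0013,0,0.012],[-0.0013,0,0.016],[-0.0013,0,0.02],[-0.0013,0,0.024],[-0.0013,0,0.028],[-0.0013,0,0.03],[-0.0013,0,0.03]],"delta_rot":[[0,0,0],[0,0,0],[0,0,0],[0,0,0],[0,0,0],[0,0,0],[0,0,0],[0,0,0],[0,0,0],[0,0,0]],"fingers":[0,0,0,0,0,0,0,0,0,0]}'
```

```text
time: 9.25
tool_pos: [0.4849, -0.2071, 0.2623]
eef_rot: [1.0, -0.024, -0.0, -0.0]
ft_force: [-0.0, 0.3, -0.3]
opening: 0.0232
```

```bash
python3 -m inch '{"linear":[[0,0,0.004],[0,0,0.008],[0,0,0.012],[0,0,0.016],[0,0,0.019],[0,0,0.021],[0,0,0.022],[0,0,0.022],[0,0,0.022]],"delta_rot":[[0,0,0],[0,0,0],[0,0,0],[0,0,0],[0,0,0],[0,0,0],[0,0,0],[0,0,0],[0,0,0]],"fingers":[0,0,0,0,0,0,0,0,0]}'
python3 - <<'E'
from h import *
for n in("side","scene"):cv2.imwrite(f"pics/{n}6.png",grab_frame(n)[:,:,::-1])
i=cv2.imread("pics/side6.png");cv2.imwrite("pics/s6.png",cv2.resize(i[160:280,300:400],None,fx=5,fy=5,interpolation=cv2.INTER_CUBIC))
i=cv2.imread("pics/scene6.png");cv2.imwrite("pics/c6.png",cv2.resize(i[195:285,310:410],None,fx=6,fy=6,interpolation=cv2.INTER_CUBIC))
E
```

```text
time: 10.15
tool_pos: [0.485, -0.2071, 0.2407]
eef_rot: [1.0, -0.024, 0.0, 0.0]
ft_force: [-0.0, -0.4, -1.0]
opening: 0.0236
```

View pics/s6.png

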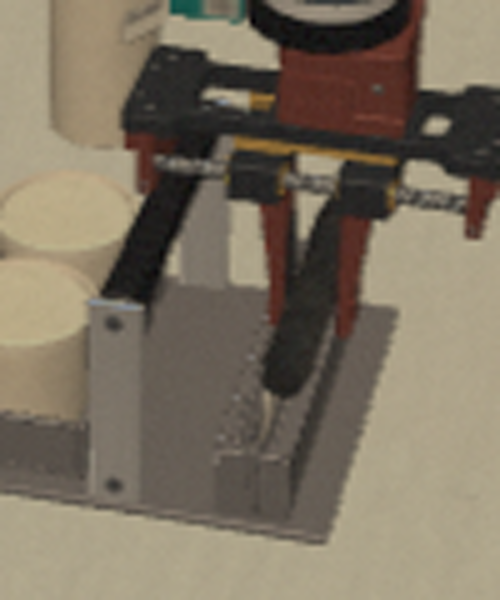

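View pics/c6.png

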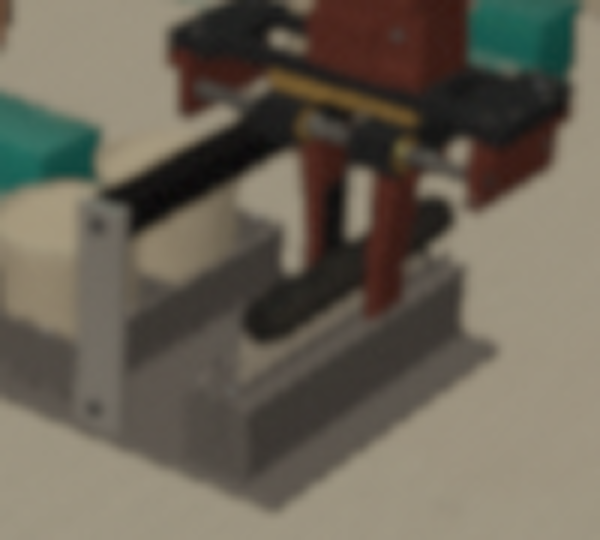

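The blade is in the slot. I'll press gently until it touches bottom.

```bash
python3 -m inch '{"linear":[[0,0,0.0005],[0,0,0.001],[0,0,0.0015],[0,0,0.002],[0,0,0.002]],"delta_rot":[[0,0,0],[0,0,0],[0,0,0],[0,0,0],[0,0,0]],"fingers":[0,0,0,0,0]}'
```

```text
time: 10.75
tool_pos: [0.4852, -0.2072, 0.2405]
eef_rot: [1.0, -0.024, 0.0, 0.0]
ft_force: [-5.1, 3.0, 19.6]
opening: 0.0235
```

It bottomed out at 20 N with TCP z=0.2405, the same height as in the stand. I'll relieve the push, open part-way and rise.

```bash
python3 -m inch '{"linear":[[0,0,-0.001],[0,0,-0.0015],[0,0,-0.0015],[0,0,-0.0015],[0,0,-0.0015],[0,0,-0.0015],[0,0,-0.0015],[0,0,-0.0015],[0,0,-0.0015],[0,0,-0.01],[0,0,-0.03],[0,0,-0.06],[0,0,-0.1],[0,0,-0.13],[0,0,-0.14],[0,0,-0.14]],"delta_rot":[[0,0,0],[0,0,0],[0,0,0],[0,0,0],[0,0,0],[0,0,0],[0,0,0],[0,0,0],[0,0,0],[0,0,0],[0,0,0],[0,0,0],[0,0,0],[0,0,0],[0,0,0],[0,0,0]],"fingers":[0,0,0.6,0.6,0.6,0.6,0.6,0.6,0.6,0.6,0.6,0.6,0.6,0.6,0.6,0.6]}'
python3 - <<'E'
from h import *
import pickle
s=state();c=calibration("wrist");pickle.dump((s,c),open("w7.pkl","wb"));print(s["tool_pos"])
for n in("wrist","side"):cv2.imwrite(f"pics/{n}7.png",grab_frame(n)[:,:,::-1])
i=cv2.imread("pics/side7.png");cv2.imwrite("pics/s7.png",cv2.resize(i[160:280,270:400],None,fx=5,fy=5,interpolation=cv2.INTER_CUBIC))
E
```

```text
time: 12.35
tool_pos: [0.4852, -0.2072, 0.3803]
eef_rot: [1.0, -0.024, 0.002, 0.001]
ft_force: [-0.6, -0.2, -0.6]
opening: 0.0523
[ 0.48517825 -0.20723438  0.38028498]
```

View pics/s7.png

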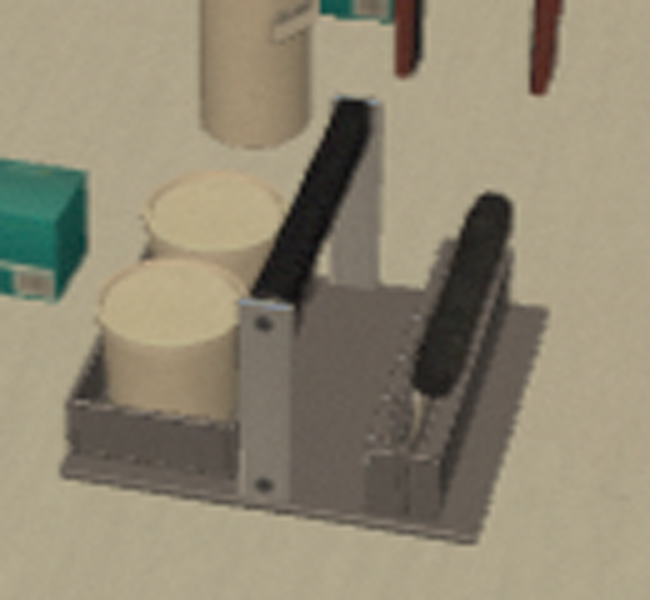

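View pics/wrist7.png

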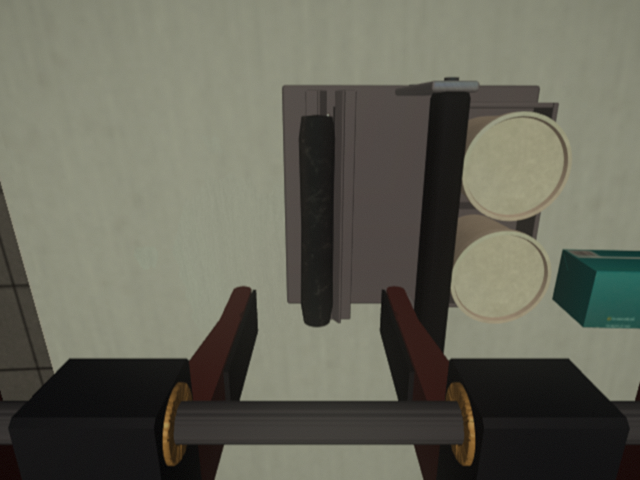

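The scraper is seated and released, and the caddy has not moved. Now over the bar.

```bash
python3 -m inch '{"linear":[[0.01,0,-0.003],[0.03,-0.001,-0.006],[0.055,-0.002,-0.01],[0.069,-0.003,-0.01],[0.074,-0.003,-0.01],[0.074,-0.003,-0.01],[0.074,-0.003,-0.01]],"delta_rot":[[0,0,0],[0,0,0],[0,0,0],[0,0,0],[0,0,0],[0,0,0],[0,0,0]],"fingers":[0.6,0.6,0.6,0.7,0.7,0.7,0.7]}'
python3 - <<'E'
from h import *
import pickle
s=state();c=calibration("wrist");pickle.dump((s,c),open("w8.pkl","wb"));print(s["tool_pos"],s["eef_rot"])
im=grab_frame("wrist");cv2.imwrite("pics/w8.png",im[:,:,::-1])
E
```

```text
time: 13.15
tool_pos: [0.5583, -0.2075, 0.3879]
eef_rot: [1.0, -0.024, -0.001, -0.0]
ft_force: [0.1, 0.2, -0.7]
opening: 0.0615
[ 0.55833223 -0.20753838  0.38787466] [ 9.99714562e-01 -2.38702930e-02 -9.52738370e-04 -3.08112769e-04]
```

View pics/w8.png

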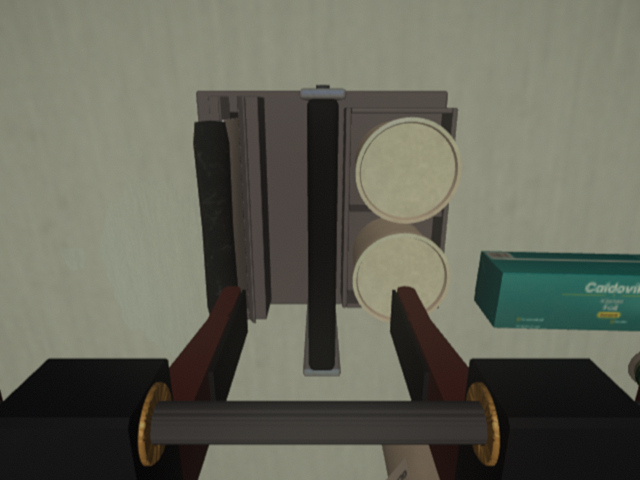

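```bash
python3 - <<'E'
from h import *
import pickle
s,c=pickle.load(open("w8.pkl","rb"));M=R.from_quat(s["eef_rot"]).as_matrix()
for n,u,v in(("near post",322.5,88.5),("far post",322,375.5),("bar n",322.5,99),("bar f",321.5,368)):
    P=onz(c,u,v,.122);print(n,P.round(4),(M.T@(P-s["tool_pos"])*1000).round(1))
E
```

```text
near post [ 0.5642 -0.1159  0.122 ] [  2.  -91.6 265.9]
far post [ 0.5557 -0.3004  0.122 ] [  2.3  93.1 265.8]
bar n [ 0.564  -0.1214  0.122 ] [  2.1 -86.2 265.9]
bar f [ 0.5556 -0.2945  0.122 ] [  2.   87.1 265.8]
```

The bar centre is 2 mm to tool +x and 0.6 mm to +y, with yaw aligned. I'll descend, grip, then lift.

```bash
python3 -m inch '{"linear":[[0.002,0,0.01],[0.002,0.001,0.03],[0.002,0.001,0.055],[0.002,0.001,0.08],[0.002,0.001,0.1],[0.002,0.001,0.11],[0.002,0.001,0.114],[0.002,0.001,0.115],[0.002,0.001,0.115],[0.002,0.001,0.115],[0.002,0.001,0.115],[0.002,0.001,0.115],[0.002,0.001,0.115],[0.002,0.001,0.115],[0.002,0.001,0.115],[0.002,0.001,0.115],[0.002,0.001,0.115],[0.002,0.001,0.115],[0.002,0.001,0.115]],"delta_rot":[[0,0,0],[0,0,0],[0,0,0],[0,0,0],[0,0,0],[0,0,0],[0,0,0],[0,0,0],[0,0,0],[0,0,0],[0,0,0],[0,0,0],[0,0,0],[0,0,0],[0,0,0],[0,0,0],[0,0,0],[0,0,0],[0,0,0]],"fingers":[0.5,0.5,0.5,0.5,0.5,0.5,0.5,0.5,0.5,0,0,0,0,0,0,0,0,0,0]}'
python3 - <<'E'
from h import *
s=state();print(s["ft_force"],s["moment"],s["opening"])
cv2.imwrite("pics/side9.png",grab_frame("side")[:,:,::-1])
i=cv2.imread("pics/side9.png");cv2.imwrite("pics/s9.png",cv2.resize(i[130:280,260:410],None,fx=4,fy=4,interpolation=cv2.INTER_CUBIC))
E
```

```text
time: 15.1
tool_pos: [0.5607, -0.2088, 0.274]
eef_rot: [1.0, -0.024, -0.0, -0.0]
ft_force: [-2.4, 0.0, 6.0]
opening: 0.0177
[-2.38963039e+00  2.14807122e-03  6.01126835e+00] [ 0.01494895  0.57194499 -0.04172122] 0.017709371921437955
```

View pics/s9.png

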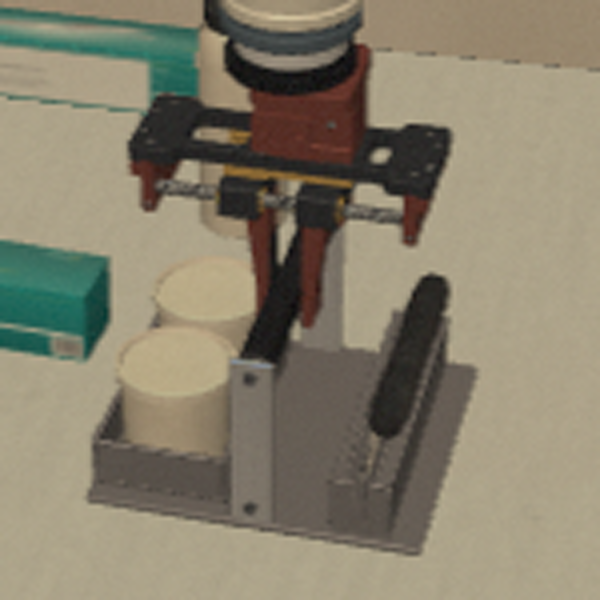

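The bar is gripped at its middle (17.7 mm opening). I'll lift slowly, a short way first.

```bash
python3 -m inch '{"linear":[[0,0,-0.001],[0,0,-0.003],[0,0,-0.006],[0,0,-0.01],[0,0,-0.014],[0,0,-0.018],[0,0,-0.02],[0,0,-0.02],[0,0,-0.02]],"delta_rot":[[0,0,0],[0,0,0],[0,0,0],[0,0,0],[0,0,0],[0,0,0],[0,0,0],[0,0,0],[0,0,0]],"fingers":[0,0,0,0,0,0,0,0,0]}'
python3 - <<'E'
from h import *
s=state();print(s["ft_force"],s["moment"],s["opening"])
cv2.imwrite("pics/side10.png",grab_frame("side")[:,:,::-1])
i=cv2.imread("pics/side10.png");cv2.imwrite("pics/s10.png",cv2.resize(i[130:280,260:410],None,fx=4,fy=4,interpolation=cv2.INTER_CUBIC))
E
```

```text
time: 16.05
tool_pos: [0.5609, -0.2087, 0.2937]
eef_rot: [1.0, -0.024, 0.0, 0.0]
ft_force: [0.1, 0.5, -7.2]
opening: 0.0181
[ 0.06827012  0.45106961 -7.23643683] [-0.04896602 -0.08624155 -0.00585277] 0.018069563558282067
```

View pics/s10.png

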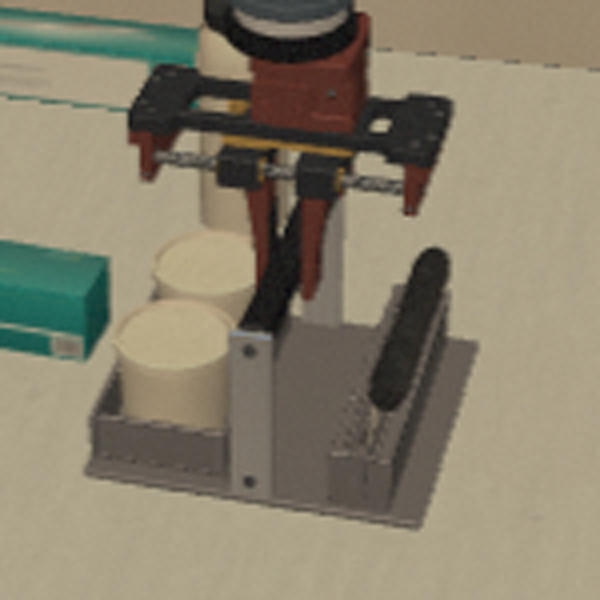

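The caddy is up 20 mm, level, with its full weight of about 8 N on the wrist. I'll lift 100 mm more and settle.

```bash
python3 -m inch '{"linear":[[0,0,-0.003],[0,0,-0.008],[0,0,-0.016],[0,0,-0.025],[0,0,-0.035],[0,0,-0.045],[0,0,-0.055],[0,0,-0.065],[0,0,-0.075],[0,0,-0.084],[0,0,-0.092],[0,0,-0.097],[0,0,-0.1],[0,0,-0.1],[0,0,-0.1],[0,0,-0.1],[0,0,-0.1],[0,0,-0.1],[0,0,-0.1],[0,0,-0.1]],"delta_rot":[[0,0,0],[0,0,0],[0,0,0],[0,0,0],[0,0,0],[0,0,0],[0,0,0],[0,0,0],[0,0,0],[0,0,0],[0,0,0],[0,0,0],[0,0,0],[0,0,0],[0,0,0],[0,0,0],[0,0,0],[0,0,0],[0,0,0],[0,0,0]],"fingers":[0,0,0,0,0,0,0,0,0,0,0,0,0,0,0,0,0,0,0,0]}'
python3 - <<'E'
from h import *
s=state();print(s["ft_force"],s["moment"],s["opening"],abs(s["joint_velocities"]).max())
for n in("side","scene","wrist"):cv2.imwrite(f"pics/{n}11.png",grab_frame(n)[:,:,::-1])
i=cv2.imread("pics/side11.png");cv2.imwrite("pics/s11.png",cv2.resize(i[80:260,240:420],None,fx=3.3,fy=3.3,interpolation=cv2.INTER_CUBIC))
i=cv2.imread("pics/scene11.png");cv2.imwrite("pics/c11.png",cv2.resize(i[130:290,270:430],None,fx=3.7,fy=3.7,interpolation=cv2.INTER_CUBIC))
E
```

```text
time: 18.1
tool_pos: [0.561, -0.2088, 0.3936]
eef_rot: [1.0, -0.024, -0.0, -0.0]
ft_force: [-0.2, 0.1, -6.9]
opening: 0.0182
[-0.1812999   0.14959968 -6.88784329] [-0.03498833 -0.0878315  -0.01118791] 0.018200862931728807 0.0033678376012882386
```

View pics/s11.png

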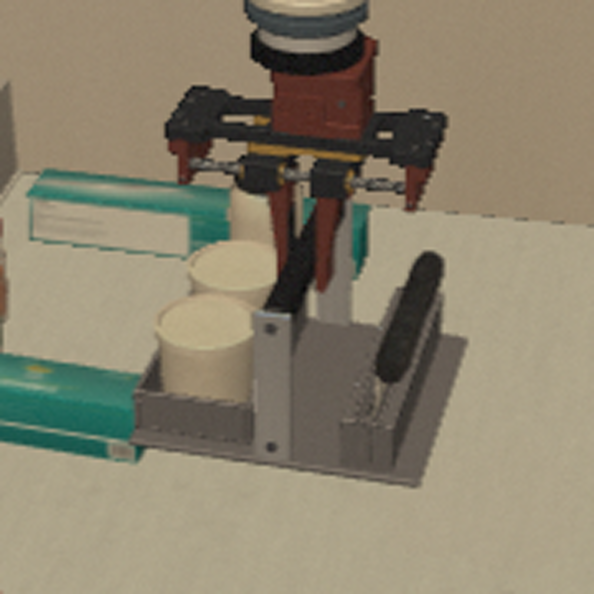

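View pics/c11.png

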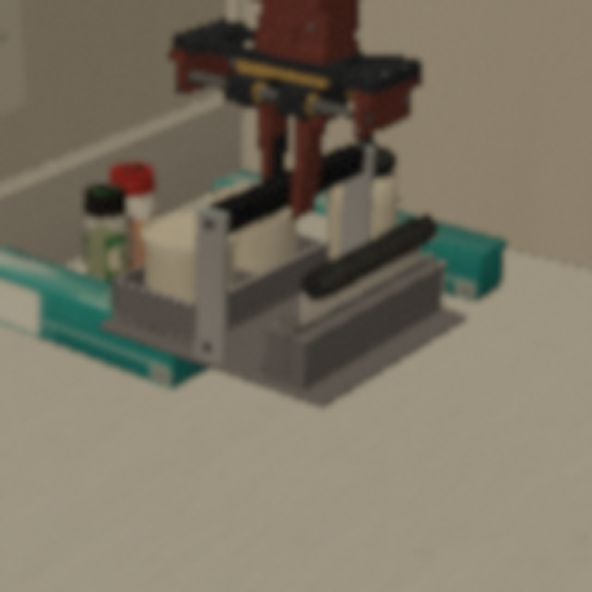

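View pics/wrist11.png

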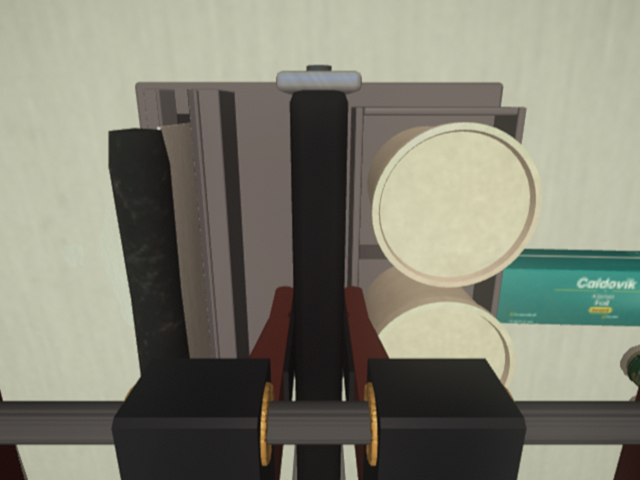

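The caddy is lifted, with the scraper in its slot and both cups in their pockets. I'll check level and height from the base corners.

```bash
python3 - <<'E'
from h import *
S=calibration("side");C=calibration("scene")
f=lambda u,v:(240+u/3.3-.35,80+v/3.3-.35)
k=lambda u,v:(270+u/3.7-.35,130+v/3.7-.35)
for n,a,b in(("near -x",(418,486),(322,405)),("far -x",(466,341),(465,319)),("near +x",(132,442),(102,324))):
    P,e=tri(S,f(*a),C,k(*b));print(n,P.round(4),round(e,4))
s=state();print(s["time"],s["tool_pos"],abs(s["joint_velocities"]).max(),s["opening"])
E
```

```text
near -x [ 0.4614 -0.1049  0.1248] 0.0
far -x [ 0.4533 -0.2964  0.1226] 0.0013
near +x [ 0.6624 -0.1153  0.1263] 0.0009
18.25 [ 0.5609913  -0.20875129  0.39367568] 0.0018788161248538496 0.01766977914299859
```

Level within about 0.7°, about 12 cm up and still, so I'm handing it in.

```bash
python3 -c "
from bench import *
print(hand_in())"
```

```text
the job is handed in; nothing more can be done
None
```

The job is done and handed in at about 18 s. The scraper is in the caddy slot, and the arm is holding the loaded caddy about 12 cm above the table.

- **Scraper:** I took it out of the stand and slid it edge down into the slot. It bottomed out at about 20 N, at the same height as in the stand (TCP z 0.2405 m). I released it with the caddy standing on the table.
- **Lift:** I gripped the handle bar at its middle and raised the caddy 12 cm.
- **Last checks:** The base corners triangulate to z = 0.123–0.126 m, so the caddy is level within about 0.7°, close to the limit of what the cameras can measure. Joint speeds were near zero, the grip opening was steady at about 18 mm, and the wrist carried about 7 N. The pictures showed the scraper in its slot and both cups in their pockets.
- **Disagreements:** None of the checks failed. The first estimates of the caddy's position along y differed by up to about 6 mm between features. The close-up wrist views settled that before I inserted the scraper. The scraper sits tilted about 2°, which the slot's clearance allows.
- **Label roll, stapler and bottle:** I didn't touch them.

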